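# Load a test tile into the marking jig

## Robot

A 7-joint arm with a two-finger parallel gripper is mounted at the origin on a cart in front of the work surface, level with it; the furniture and walls round the work are solid. World frame = base frame: x ahead of the robot, y to its left, z up, the work surface at z = 0. Lengths are in m, angles in rad, forces in N, time in s.
With the tool pointing down it reaches from about 0.4 to 0.85 m from the base axis. Payload 10.4 kg.
Tool frame: the origin (TCP) lies at the very end of the fingers, on their centre line; the grasp point (between the pads) lies 19 mm behind it; z points along the fingers, y is the line along which they close (so a half turn about z gives the same grasp; the last joint's range is limited). The gripper opens to 87 mm and grips with 3 to 60 N. Pads are 19 mm wide; open, the fingers measure 117 mm over their backs; the gripper's body (75 mm by 190 mm) begins 51 mm behind the grasp point.
Start: joints at [1.271, 0.332, -0.065, 1.46, 0.022, 1.35, -0.088], TCP at [0.171, -0.601, 0.223] pointing down, gripper open.
Joint ranges: [-2.6, 2.6], [-0.5, 2.12], [-1.47, 1.34], [0.16, 2.42], [-1.27, 4.41], [0.06, 2.06], [-2.6, 2.6]. Speed limits (rad/s): [2.22, 2.22, 2.79, 2.79, 3.14, 3.14, 3.14].

## Interface

Orientations are given as a unit quaternion [x, y, z, w].
In Python, from bench import * gives the robot as it stands.
- The arm moves only by the tool step_arm, never from a script. Its arguments are lists of equal length, an entry for each row: "delta_pos": the shift along the world's x, y, z in units of 25 mm (1.0 is 25 mm), a list of three; "turn": the turn about the world's z in units of 0.12 rad (1.0 is 0.12 rad). In form: {"delta_pos": [[tx, ty, tz], ...], "turn": [turn, ...]}. A call has 1 to 12 rows; each row shifts and turns the commanded pose from where the row before left it; what a row does not reach is not made up. A row lasts 1/10 s, in which the tool goes at most 50 mm and 8.59 degrees, less where a joint would pass 70% of its speed; a pose out of reach is approached as far as the arm can. A call with a number of a shift or a turn outside -1 to 1 is refused whole. A call with a gripper value outside its range is refused whole. "grip" is the closure, from 0 (fully open) to 1 (shut), set as the call begins (left out, the last holds). The fingers move at their own pace and stop on an object; "newtons" is the grip in N (left out, the last holds). Time passes only in rows, so rows that do not move let the fingers close. It gives the time, the measured TCP pose, the force, the opening and the grip force at its end, in the units of the state.
- read_state(): the state, without advancing time (a new reading comes with each control period).
- camera(name): name is "scene" or "top" or "wrist"; returns a dict with "image" (420x560x3 uint8, red, green, blue), "z_map" (420x560 float32, m along the optical axis (not along the pixel's ray), 0 where there is no reading), "mtx" (3x3 intrinsics, pixels), "view" (4x4, takes a point from world to camera coordinates). Camera axes: x right, y up, looking along -z (the intrinsics and any distortion apply to the point x, -y, -z); pixel columns grow to the right and rows downward; lengths in m; the calibration is good to about 2 mm. The wrist camera is an equidistant fisheye: a pixel r from the principal point sees the ray r / f radians off the axis. A picture is of the moment at which its call begins.
- close_job(): hands the job in; it is judged then, once.
The state is a dict: "time": time; "joint_positions": joint angles; "joint_vel": joint speeds; "joint_torque": joint torques, N m; "ee_pos": TCP position; "eef_rot": TCP orientation; "ft_force": force on the tool from outside, world axes, zero at the start; "torque": the same for the moment, N m; "width": finger opening in m; "grip_force": force on a finger pad.
Only numpy, scipy, OpenCV 4.12 (cv2) and the standard library are available. Lean on these libraries where they do the work, as an engineer would, in place of code of your own. Each camera call takes 0.05 s, during which the arm holds its last target. There are 200 camera calls.

## Task

Squeeze the two side buttons of the cover on the jig's pocket to free its catches, lift the cover off and stand it upright on the bench beside the jig. Then push the glazed tile that lies on the jig's deck along the channel and over the raised lip, without picking it up, so that it drops flat into the pocket. Let go of everything and leave the cup, the bowl and the spare tile where they are.

Things in the scene. Friction and masses are not known exactly. Their poses are not given: they have to be found in the camera images.
- jig: Plywood jig fixed to the bench, x -135 to 100 mm. Origin on the bench under the channel's centre line; x points from the open infeed end to the pocket, z up. Deck (x -135 to 2) 24 mm above the bench. 8 mm thick aluminium side rails, tops 32 mm above the bench: inner faces at y = +-23 from x = -5 on, flaring to y = +-61 at x = -130 (jig 140 mm wide there).
- lip (a point): Centre of the lip's top edge on the pocket side: jig x 20, 28 mm above the bench (4 mm above the deck). The lip crosses the channel: a ramp rises from the deck at x 2 to x 13, then a flat top to x 20, then an upright drop of 14 mm to the pocket floor. Axes as the jig's.
- pocket (a point): Centre of the pocket floor: jig x 55, 14 mm above the bench. The pocket is 70 mm long (jig x 20 to 90) and 46 mm wide, with side and end walls up to 32 mm above the bench. The cover's catches sit in a window in each side wall. Axes as the jig's.
- cover: Loose grey snap cover, about 0.15 kg, on the pocket at the start, axes along the jig's. Origin at the centre of its underside (foot of two plug bars inside the pocket), z up. Plate 84 x 62 mm at z 16.5 to 21.5; above it a grip block 36 (x) x 41 (y) mm, up to z 53, with a spring button on each y side. Locked to the jig by two catches. Taken off, it stands on its plug bars, origin at bench height.
- grip (a point): Midpoint between the cover's two button faces, 37.5 mm above the cover's origin (53 mm above the bench at the start). The faces are at y = +-28 mm, 24 mm wide in x, z -13 to +13 mm; 56 mm apart, 44 when both are fully in. The cover can be lifted by the squeezed buttons (a grip of about 25 N).
- button_l (a joint): Travel of the cover's +y button: 0 out, 0.006 m fully in; spring 2 N at rest, 4.4 N fully in. The cover comes off only while both buttons are in by more than about 4.5 mm.
- button_r (a joint): Travel of the cover's button on its -y side: 0 out, 0.006 m fully in; spring as the other.
- tile: Loose glazed test tile, 60 mm (its x) by 41 mm (its y), 14 mm thick with an upright edge up to 10 mm, 0.06 kg, slippery (friction about 0.3); lies on the jig's deck, long side roughly along the channel. Origin at the centre of its underside; z up.
- spare_tile: Bystander: a similar tile, 62 x 40 x 12 mm, lying on the bench at the jig's -y side. Origin at the centre of its underside.
- cup: Bystander: straight pale cup, 66 mm across, 66 mm high, at the jig's -y side. Origin at the centre of its underside.
- bowl: Bystander: small bowl, 96 mm across, 46 mm high, beyond the jig's pocket end. Origin at the centre of its underside.
Mind the look-alikes: they are no part of the job. What is shaped like the cover but turquoise is not meant.

How it is judged:
On the way, in this order (a step that is already met when the one before it is completed fails the run):
1. both side buttons of the cover are squeezed in (over 4 mm each) while the cover is still on the jig (value of joint each of button_l, button_r above 0.004 m and distance between cover and pocket below 0.02 m), for 0.1 s.
2. the cover stands upright on the bench, let go, with the tile not yet in the pocket (height (world z) of cover below 0.005 m and angle between cover's own z axis and vertical below 0.1 rad and contact force between cover and the fingers below 0.1 N and linear speed of cover below 0.02 m/s and x of tile in the frame of jig below 0.02 m), for 0.2 s.
At the end, for the whole second after the job is handed in: The tile lies flat (within 0.05 rad) on the pocket floor (within 2 mm) inside the pocket, and the cover stands upright (within 0.1 rad) on the bench (underside within 5 mm of it), both at rest; cup, bowl and spare tile within 20 mm of where they were (z of tile in the frame of pocket between -0.002 and 0.002 m and horizontal distance between tile and pocket below 0.012 m and angle between tile's own z axis and vertical below 0.05 rad and linear speed of each of tile, cover below 0.01 m/s and height (world z) of cover below 0.005 m and angle between cover's own z axis and vertical below 0.1 rad); the robot touches nothing.
It fails at once if the tile is picked up (its underside more than 11 mm above the deck, 7 mm above the lip) (z of tile in the frame of jig above 0.035 m).
It fails at once if the cup, the bowl or the spare tile is moved by more than 20 mm (distance of any of cup, bowl, spare_tile from where it was at the start of the episode above 0.02 m).
It also fails if it takes over 61 s, if anything falls off the work surface, if the arm or the gripper's body presses on something with over 40 N, if the wrist force passes 120 N, or if a joint passes its speed limit or range.

## Working session

There is one attempt and no reset: what is moved stays moved. The work goes in short steps, Python scripts to look and compute and a tool call to move; the robot and the scene stay as the last step left them, time stands still between calls to the robot, and variables do not carry over. Pictures are saved under pics/ and viewed, at most 10 in all, crops included, and the job is handed in when it is done.

Besides the shell and the picture viewer there is one more tool, called after "Request:" by a JSON object that holds its "name" and its "arguments", one argument or row to a line. step_arm: Moves the arm, as the interface text tells. Shifts and turns lie within -1 to 1; 1 stands for 25 mm of shift or 0.12 rad of turn. Its arguments: {"type":"object","properties":{"delta_pos":{"type":"array"},"turn":{"type":"array"},"grip":{"type":"number"},"newtons":{"type":"number"}},"required":["delta_pos","turn"]}

```bash
mkdir -p pics
cat > h.py <<'E'
from bench import *
import numpy as np, cv2
def snap(n,f):
    c=camera(n); cv2.imwrite('pics/'+f+'.png',cv2.cvtColor(c['image'],cv2.COLOR_RGB2BGR)); np.savez('pics/'+f+'.npz',**c); return c
def pts(c):
    # world point per pixel from z_map (pinhole)
    z=c['z_map']; K=c['mtx']; v,u=np.mgrid[:z.shape[0],:z.shape[1]]
    P=np.stack([(u-K[0,2])/K[0,0]*z,-(v-K[1,2])/K[1,1]*z,-z],-1)
    V=np.linalg.inv(c['view']); return P@V[:3,:3].T+V[:3,3]
E
python3 - <<'E'
from h import *
a=snap('top','top0'); b=snap('scene','sc0')
cv2.imwrite('pics/both0.png',cv2.cvtColor(np.hstack([a['image'],b['image']]),cv2.COLOR_RGB2BGR)[:, :, :] if 0 else cv2.resize(cv2.cvtColor(np.vstack([a['image'],b['image']]),cv2.COLOR_RGB2BGR),(400,600)))
s=read_state(); print(s['time'],s['ee_pos'],s['eef_rot'],s['width']); print(a['mtx'],np.linalg.inv(a['view']))
E
```

```text
0.1 [ 0.17072752 -0.60085736  0.2218253 ] [ 9.90431237e-01  1.38005531e-01 -1.15186624e-04 -6.52099527e-04] 0.08713228788318433
[[388.25465718   0.         278.4026071 ]
 [  0.         388.25465718 208.14810904]
 [  0.           0.           1.        ]] [[ 0.01138455  0.99428802 -0.10612124  0.48677969]
 [-0.99980401  0.0130378   0.01489815  0.10175518]
 [ 0.01619664  0.10593083  0.99424158  0.90563565]
 [ 0.          0.          0.          1.        ]]
```

View pics/top0.png

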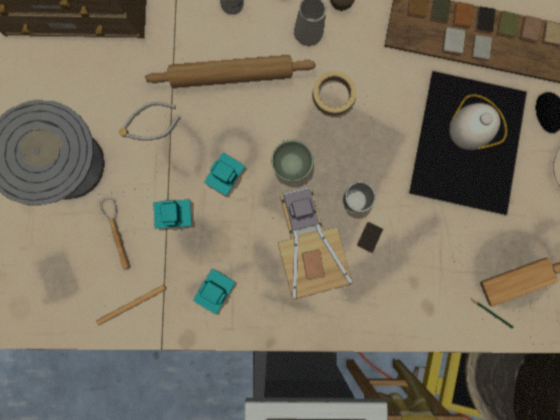

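View pics/sc0.png

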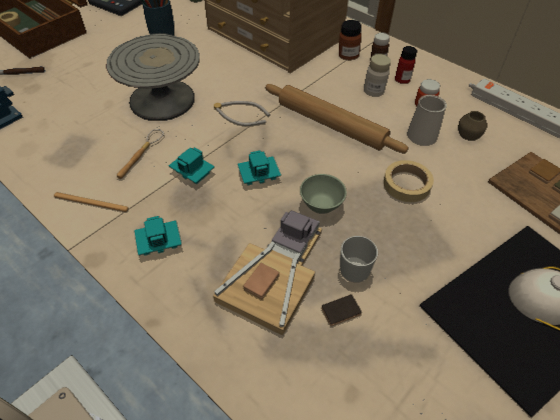

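The top view shows the grey cover at about (301,209), the tile at (313,264), the bowl at (293,162), the cup at (359,198) and the spare tile at (370,236). The turquoise decoys are on the left. I'll measure them next.

Run:
```python
from h import *
c=dict(np.load('pics/top0.npz')); P=pts(c); im=c['image']
def rect(m,name):
    m=m.astype(np.uint8); n,l,s,_=cv2.connectedComponentsWithStats(m)
    if n<2: print(name,'none');return
    k=1+np.argmax(s[1:,4]); q=P[l==k]; r=cv2.minAreaRect((q[:,:2]*1000).astype(np.float32))
    print(name,s[k],np.round(np.median(q,0),4),'rect',np.round(r[0],1),np.round(r[1],1),round(r[2],1))
v,u=np.mgrid[:420,:560]
def box(a,b,x,y): return (u>=a)&(u<=b)&(v>=x)&(v<=y)
Z=P[...,2]
reg=box(283,325,188,235)
rect(reg&(Z>.058),'block'); rect(reg&(Z>.033)&(Z<.046),'plate'); rect(reg&(Z>.0335),'cover all')
hsv=cv2.cvtColor(im,cv2.COLOR_RGB2HSV)
print('hsv tile',hsv[264,313],'deck',hsv[264,330],'rail',hsv[262,338],'spare',hsv[236,370], 'Z',Z[264,313],Z[264,330],Z[300,240],Z[236,370])
rect(box(298,328,245,285)&(Z>.032),'tile z')
rect(box(298,328,245,285)&(np.abs(hsv[...,0].astype(int)-hsv[264,313,0])<5)&(hsv[...,2]<hsv[264,313,2]+15)&(hsv[...,1]>hsv[264,313,1]-30),'tile c')
rect(box(350,390,215,255)&(hsv[...,2]<80),'spare')
rect(box(335,385,175,220)&(Z>.03),'cup'); rect(box(265,322,135,187)&(Z>.02),'bowl')
rail=box(275,360,222,302)&(hsv[...,1]<50)&(hsv[...,2]>150)
n,l,s,_=cv2.connectedComponentsWithStats(rail.astype(np.uint8))
for k in range(1,n):
    if s[k,4]>25:
        q=P[l==k]; r=cv2.fitLine((q[:,:2]*1000).astype(np.float32),cv2.DIST_HUBER,0,.01,.01).ravel(); print('rail',s[k],np.median(q[:,2]),np.round(r,2),np.degrees(np.arctan2(r[1],r[0])))
deck=box(270,360,222,305)&(Z>.015); rect(deck,'deck')
cv2.imwrite('pics/crop0.png',cv2.resize(cv2.cvtColor(im[140:305,255:395],cv2.COLOR_RGB2BGR),None,fx=3.6,fy=3.6,interpolation=cv2.INTER_CUBIC))
```

```text
block [289 198  27  20 393] [0.5772 0.038  0.0683] rect [551.   67.3] [ 47.1 138. ] 42.9
plate [284 188  36  45 630] [0.5649 0.0381 0.0374] rect [577.9  37.2] [90.2 62.2] 14.9
cover all [ 284  188   36   44 1034] [0.5748 0.0381 0.0389] rect [557.5  60.1] [115.3 116.8] 14.9
hsv tile [ 13 109 143] deck [ 19 105 163] rail [ 54   8 167] spare [12 59 43] Z 0.036736861710089386 0.024311484775239145 0.00010613276479609635 0.012492726455761383
tile z [301 250  24  30 494] [0.4556 0.0107 0.0382] rect [454.8  43.9] [ 64.1 115.7] 0.1
tile c [302 249  23  32 527] [0.4539 0.0107 0.0381] rect [453.6  42.8] [ 68.9 116.4] 1.3
spare [358 223  24  29 422] [ 0.518  -0.1218  0.0126] rect [518.5 -23.8] [250.9  64.5] 89.8
cup [344 182  32  31 331] [ 0.609  -0.1004  0.0569] rect [566.8  -2.1] [ 65.5 253.9] 23.2
bowl [272 140  42  42 739] [0.7007 0.0553 0.0367] rect [611.5  57. ] [248.3  93.1] 0.8
rail [317 225   7  12  36] 0.031881778122064997 [ 9.0000e-01  4.4000e-01  5.3053e+02 -4.7900e+00] 26.035845
rail [294 231   4  13  36] 0.03220412128233058 [9.9000e-01 1.5000e-01 5.1572e+02 4.9100e+01] 8.493859
rail [324 239  22  34 112] 0.03259794514005948 [  0.85   0.53 475.17 -38.09] 31.736387
rail [293 246   5  40 119] 0.03206909555470028 [ 1.0000e+00 -1.0000e-02  4.5354e+02  5.0210e+01] -0.62536216
deck [ 278  222   74   77 4025] [0.4649 0.0109 0.0253] rect [474.2  17.5] [168.4 155.9] 15.2
```

View pics/crop0.png

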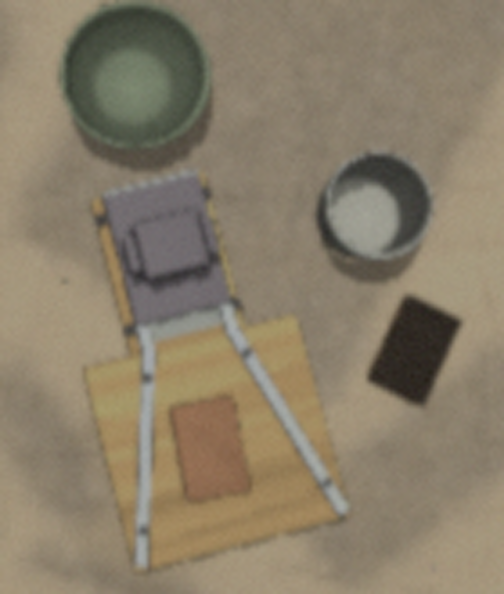

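```bash
cat >> h.py <<'E'
def ray(c,uv,z):
    K=c['mtx']; V=np.linalg.inv(c['view']); uv=np.atleast_2d(uv).astype(float)
    d=np.c_[(uv[:,0]-K[0,2])/K[0,0],-(uv[:,1]-K[1,2])/K[1,1],-np.ones(len(uv))]@V[:3,:3].T; o=V[:3,3]
    return (o+d*((z-o[2])/d[:,2])[:,None])[:,:2]*1000
def rect(c,m,z,name):
    n,l,s,_=cv2.connectedComponentsWithStats(m.astype(np.uint8)); k=1+np.argmax(s[1:,4])
    v,u=np.nonzero(l==k); r=cv2.minAreaRect(ray(c,np.c_[u,v],z).astype(np.float32))
    print(name,len(u),'rect',np.round(r[0],1),np.round(r[1],1),round(r[2],1)); return r
def box(a,b,x,y):
    v,u=np.mgrid[:420,:560]; return (u>=a)&(u<=b)&(v>=x)&(v<=y)
E
python3 - <<'E'
from h import *
c=dict(np.load('pics/top0.npz')); P=pts(c); Z=P[...,2]; G=c['z_map']>.1
hsv=cv2.cvtColor(c['image'],cv2.COLOR_RGB2HSV)
reg=box(280,328,186,240)&G
rect(c,reg&(Z>.064)&(Z<.072),.0685,'block')
rect(c,reg&(Z>.0345)&(Z<.072)&(hsv[...,1]<60),.037,'cover(plate)')
rect(c,box(298,328,245,285)&G&(Z>.032)&(Z<.045),.038,'tile')
rect(c,box(350,390,215,255)&(hsv[...,2]<80),.012,'spare')
rect(c,box(335,385,175,220)&G&(Z>.055)&(Z<.075),.066,'cup'); rect(c,box(265,322,135,187)&G&(Z>.038)&(Z<.06),.046,'bowl')
rect(c,box(270,360,222,305)&G&(Z>.018)&(Z<.045),.024,'deck')
E
```

```text
block 364 rect [577.7  38. ] [35.9 56. ] 14.9
cover(plate) 994 rect [577.6  36.8] [86.4 63. ] 14.5
tile 492 rect [455.   10.8] [59.2 40.4] 10.9
spare 422 rect [ 518.2 -122.3] [38.  59.8] 65.0
cup 176 rect [604.5 -89.1] [64.1 66.2] 0.7
bowl 325 rect [686.9  58.8] [93.4 92.3] 45.3
deck 3982 rect [476.4  10.2] [168.  139.8] 15.1
```

Request:
{"name": "step_arm", "arguments": {
  "delta_pos": [
    [0.5, 0.8, 0],
    [0.5, 0.8, 0],
    [0.5, 0.8, 0],
    [0.5, 0.8, 0],
    [0.5, 0.8, 0],
    [0.5, 0.8, 0],
    [0.5, 0.8, 0],
    [0.5, 0.8, 0],
    [0.5, 0.8, 0],
    [0.5, 0.8, 0],
    [0.5, 0.8, 0],
    [0.5, 0.8, 0]
  ],
  "turn": [0, 0, 0, 0, 0, 0, 0, 0, 0, 0, 0, 0],
  "grip": 0
}}

```text
time: 1.3
ee_pos: [0.3211, -0.3602, 0.2223]
eef_rot: [0.99, 0.138, -0.0, -0.0]
ft_force: [-0.2, -0.1, 0.1]
width: 0.087
grip_force: 0.0
```

Request:
{"name": "step_arm", "arguments": {
  "delta_pos": [
    [0.5, 0.8, 0],
    [0.5, 0.8, 0],
    [0.5, 0.8, 0],
    [0.5, 0.8, 0],
    [0.5, 0.8, 0],
    [0.5, 0.8, 0],
    [0.5, 0.8, 0],
    [0.5, 0.8, 0],
    [0.5, 0.8, 0],
    [0.5, 0.8, 0],
    [0.5, 0.8, 0],
    [0.5, 0.8, 0]
  ],
  "turn": [0, 0, 0, 0, 0, 0, 0, 0, 0, 0, 0, -0.13]
}}

```text
time: 2.5
ee_pos: [0.471, -0.1204, 0.2223]
eef_rot: [0.992, 0.13, -0.0, -0.0]
ft_force: [0.2, -0.6, 0.1]
width: 0.0869
grip_force: 0.0
```

Request:
{"name": "step_arm", "arguments": {
  "delta_pos": [
    [0.5, 0.8, 0],
    [0.5, 0.8, 0],
    [0.5, 0.8, 0],
    [0.5, 0.8, 0],
    [0.5, 0.8, 0],
    [0.5, 0.8, 0],
    [0.5, 0.8, 0],
    [0.7, 0.75, 0],
    [0, 0, 0],
    [0, 0, 0]
  ],
  "turn": [0, 0, 0, 0, 0, 0, 0, 0, 0, 0]
}}

```text
time: 3.5
ee_pos: [0.5756, 0.0378, 0.222]
eef_rot: [0.991, 0.131, -0.001, -0.0]
ft_force: [-0.1, 0.3, -0.2]
width: 0.0872
grip_force: 0.0
```

Run:
```python
from h import *
c=snap('wrist','w1'); print(c['mtx'],c['view']); print(read_state()['ee_pos'])
s=dict(np.load('pics/sc0.npz')); P=pts(s); Z=P[...,2]
m=box(270,325,200,255)&(s['z_map']>.1)&(Z>.064)&(Z<.074); rect(s,m,.0685,'block scene')
```

```text
[[325.1922621    0.         278.49466989]
 [  0.         325.1922621  214.25021969]
 [  0.           0.           1.        ]] [[ 0.26051945 -0.96546786 -0.00119626 -0.11341208]
 [ 0.91975679  0.24856126 -0.30375113 -0.5022011 ]
 [ 0.2935593   0.07803281  0.95275066 -0.56258845]
 [ 0.          0.          0.          1.        ]]
[0.57545197 0.03694447 0.22214817]
block scene 430 rect [578.   36.7] [38.4 55.7] 15.2
```

View pics/w1.png

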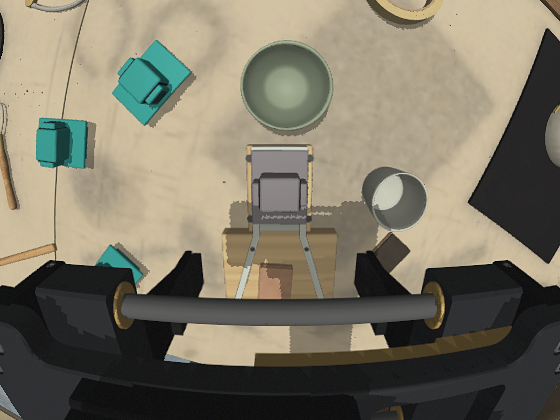

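The wrist view confirms that the cover block (about (282,192)) is aligned between the open fingers, and the scene and top measurements agree. I'll descend and squeeze.

Request:
{"name": "step_arm", "arguments": {
  "delta_pos": [
    [0.1, 0, -0.9],
    [0, 0, -0.9],
    [0, 0, -0.9],
    [0, 0, -0.9],
    [0, 0, -0.9],
    [0, 0, -0.9],
    [0, 0, -0.9],
    [0, 0, -0.5],
    [0, 0, -0.4],
    [0, 0, 0],
    [0, 0, 0]
  ],
  "turn": [0, 0, 0, 0, 0, 0, 0, 0, 0, 0, 0]
}}

```text
time: 4.65
ee_pos: [0.5787, 0.0374, 0.0433]
eef_rot: [0.992, 0.13, 0.0, 0.0]
ft_force: [0.2, 0.2, 0.7]
width: 0.087
grip_force: 0.0
```

Request:
{"name": "step_arm", "arguments": {
  "delta_pos": [
    [0, 0, 0],
    [0, 0, 0],
    [0, 0, 0],
    [0, 0, 0],
    [0, 0, 0],
    [0, 0, 0],
    [0, 0, 0],
    [0, 0, 0],
    [0, 0, 0],
    [0, 0, 0]
  ],
  "turn": [0, 0, 0, 0, 0, 0, 0, 0, 0, 0],
  "grip": 1,
  "newtons": 25
}}

```text
time: 5.65
ee_pos: [0.5784, 0.0376, 0.0431]
eef_rot: [0.991, 0.13, 0.0, 0.0]
ft_force: [-2.7, 0.8, 4.6]
width: 0.0425
grip_force: 25.0
```

Request:
{"name": "step_arm", "arguments": {
  "delta_pos": [
    [0, 0, 0.1],
    [0, 0, 0.2],
    [0, 0, 0.3],
    [0, 0, 0.4],
    [0, 0, 0.5],
    [0, 0, 0.6],
    [0, 0, 0.6],
    [0, 0, 0.3],
    [0, 0, 0],
    [0, 0, 0]
  ],
  "turn": [0, 0, 0, 0, 0, 0, 0, 0, 0, 0]
}}

```text
time: 6.65
ee_pos: [0.5782, 0.0374, 0.1174]
eef_rot: [0.991, 0.13, -0.0, 0.0]
ft_force: [0.4, -0.5, -2.4]
width: 0.0424
grip_force: 25.0
```

Run:
```python
from h import *
c=snap('scene','sc2'); cv2.imwrite('pics/sc2c.png',cv2.resize(cv2.cvtColor(c['image'][120:340,160:420],cv2.COLOR_RGB2BGR),None,fx=2,fy=2))
```

```text
(no output)
```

View pics/sc2c.png

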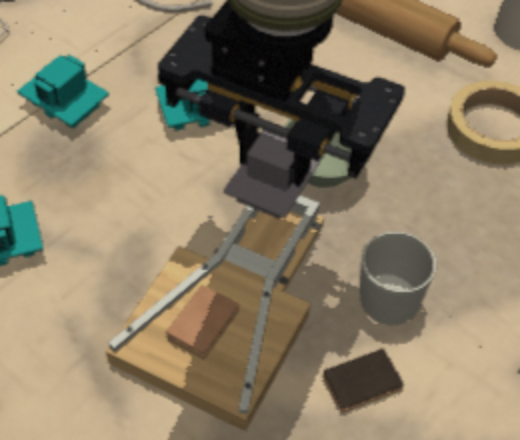

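The cover is off and hangs level in the fingers, and the pocket is open. I'll carry it to the jig's +y side and set it down.

Request:
{"name": "step_arm", "arguments": {
  "delta_pos": [
    [-0.1, 0.4, 0],
    [-0.2, 0.8, 0],
    [-0.2, 0.8, 0],
    [-0.2, 0.8, 0],
    [-0.2, 0.8, 0],
    [-0.2, 0.6, 0],
    [-0.1, 0.3, 0],
    [0, 0, 0],
    [0, 0, 0]
  ],
  "turn": [0, 0, 0, 0, 0, 0, 0, 0, 0]
}}

```text
time: 7.6
ee_pos: [0.5485, 0.1492, 0.1174]
eef_rot: [0.992, 0.13, -0.0, 0.0]
ft_force: [0.7, -0.1, -1.6]
width: 0.042
grip_force: 25.0
```

Request:
{"name": "step_arm", "arguments": {
  "delta_pos": [
    [0, 0, -0.4],
    [0, 0, -0.7],
    [0, 0, -0.7],
    [0, 0, -0.7],
    [0, 0, -0.5],
    [0, 0, -0.3],
    [0, 0, -0.15],
    [0, 0, -0.08],
    [0, 0, 0],
    [0, 0, 0]
  ],
  "turn": [0, 0, 0, 0, 0, 0, 0, 0, 0, 0]
}}

```text
time: 8.6
ee_pos: [0.5487, 0.1501, 0.0299]
eef_rot: [0.991, 0.13, 0.0, 0.0]
ft_force: [-0.3, -0.2, -1.7]
width: 0.0427
grip_force: 25.0
```

Request:
{"name": "step_arm", "arguments": {
  "delta_pos": [
    [0, 0, -0.06],
    [0, 0, -0.03],
    [0, 0, 0],
    [0, 0, 0]
  ],
  "turn": [0, 0, 0, 0]
}}

```text
time: 9.0
ee_pos: [0.5486, 0.1501, 0.0276]
eef_rot: [0.991, 0.13, 0.0, 0.0]
ft_force: [-2.9, -0.6, 4.2]
width: 0.0424
grip_force: 25.0
```

Request:
{"name": "step_arm", "arguments": {
  "delta_pos": [
    [0, 0, 0],
    [0, 0, 0],
    [0, 0, 0],
    [0, 0, 0],
    [0, 0, 0],
    [0, 0, 0],
    [0, 0, 0],
    [0, 0, 0],
    [0, 0, 0],
    [0, 0, 0]
  ],
  "turn": [0, 0, 0, 0, 0, 0, 0, 0, 0, 0],
  "grip": 0
}}

```text
time: 10.0
ee_pos: [0.5483, 0.15, 0.0271]
eef_rot: [0.991, 0.13, 0.0, 0.0]
ft_force: [-0.4, -0.7, -0.3]
width: 0.0867
grip_force: 0.0
```

Request:
{"name": "step_arm", "arguments": {
  "delta_pos": [
    [0, 0, 0.2],
    [0, 0, 0.6],
    [0, 0, 0.9],
    [0, 0, 0.9],
    [0, 0, 0.9],
    [0, 0, 0.9],
    [0, 0, 0.4],
    [0, 0, 0]
  ],
  "turn": [0, 0, 0, 0, 0, 0, 0, 0]
}}

```text
time: 10.8
ee_pos: [0.5492, 0.1503, 0.149]
eef_rot: [0.991, 0.13, 0.002, 0.0]
ft_force: [0.8, -0.3, -1.2]
width: 0.0869
grip_force: 0.0
```

Run:
```python
from h import *
for n in ('scene',):
    c=snap(n,n+'3'); cv2.imwrite('pics/sc3c.png',cv2.resize(cv2.cvtColor(c['image'][120:340,160:420],cv2.COLOR_RGB2BGR),None,fx=2,fy=2))
P=pts(c);Z=P[...,2]
m=(c['z_map']>.1)&(Z>.048)&(Z<.058)&(np.hypot(P[...,0]-.5486,P[...,1]-.150)<.06); rect(c,m,.053,'block'); print(np.median(P[m],0))
```

```text
block 380 rect [548.3 148.1] [38.2 55.9] 13.7
[0.54833866 0.14793425 0.05271282]
```

View pics/sc3c.png

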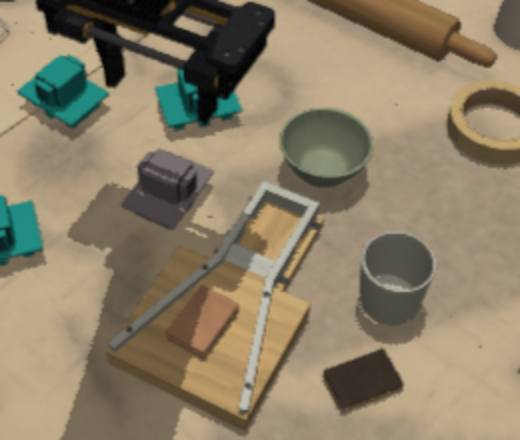

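The cover stands upright on the bench, about (168,180) in the crop. Next I'll close the fingers and go behind the tile.

Request:
{"name": "step_arm", "arguments": {
  "delta_pos": [
    [-0.4, -0.4, 0],
    [-0.8, -0.8, 0],
    [-0.8, -0.8, 0],
    [-0.8, -0.9, 0],
    [-0.8, -0.9, 0],
    [-0.8, -0.9, 0],
    [-0.8, -0.9, 0],
    [-0.6, -0.6, 0],
    [0, 0, -0.5],
    [0, 0, -0.9],
    [0, 0, -0.9],
    [0, 0, 0]
  ],
  "turn": [0, 0, 0, 0, 0, 0, 0, 0, 0, 0, 0, 0],
  "grip": 1,
  "newtons": 10
}}

```text
time: 12.05
ee_pos: [0.401, -0.0043, 0.0864]
eef_rot: [0.991, 0.131, -0.003, -0.001]
ft_force: [-0.5, 1.2, -0.2]
width: 0.0026
grip_force: 0.0
```

```bash
cat >> h.py <<'E'
O=np.array([524.6,23.3]); A=np.array([[.966,.259],[-.259,.966]])
def tj():
    print('tcp jig',np.round(A@(np.array(read_state()['ee_pos'])[:2]*1000-O),1),np.round(read_state()['ee_pos'],4),read_state()['width'])
E
python3 -c "
from h import *
tj()"
```

```text
tcp jig [-126.5    5.3] [ 0.401  -0.0043  0.0864] 0.0026375462447895165
```

Request:
{"name": "step_arm", "arguments": {
  "delta_pos": [
    [0, 0, -0.6],
    [0, 0, -0.9],
    [0, 0, -0.6],
    [0, 0, -0.23],
    [0, 0, 0],
    [0.39, 0.09, 0],
    [0.39, 0.09, 0],
    [0.39, 0.09, 0],
    [0.39, 0.09, 0],
    [0, 0, 0]
  ],
  "turn": [0, 0, 0, 0, 0, 0, 0, 0, 0, 0]
}}

```text
time: 13.05
ee_pos: [0.444, 0.0047, 0.0316]
eef_rot: [0.991, 0.13, 0.001, -0.0]
ft_force: [0.1, -0.8, 0.6]
width: 0.0005
grip_force: 0.0
```

```bash
python3 -c "
from h import *
tj()
c=snap('scene','sc4'); cv2.imwrite('pics/sc4c.png',cv2.resize(cv2.cvtColor(c['image'][170:350,180:380],cv2.COLOR_RGB2BGR),None,fx=3,fy=3))"
```

```text
tcp jig [-82.7   2.9] [0.444  0.0047 0.0316] 0.000490187492671324
```

View pics/sc4c.png

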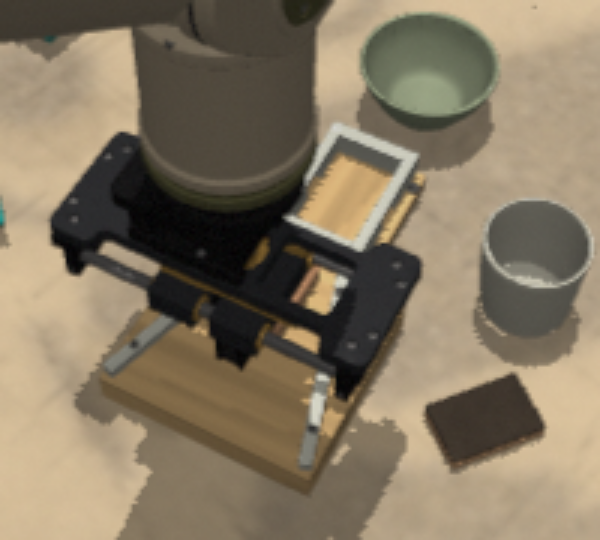

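The gripper hides most of the tile, though a sliver is visible ahead of the fingers at about (297,300). The tip is a bit high, so I'll lower it slightly and keep pushing.

Request:
{"name": "step_arm", "arguments": {
  "delta_pos": [
    [-0.1, -0.03, -0.14],
    [0.29, 0.07, 0],
    [0.39, 0.09, 0],
    [0.39, 0.09, 0],
    [0.39, 0.09, 0],
    [0.39, 0.08, 0],
    [0, 0, 0]
  ],
  "turn": [0, 0, 0, 0, 0, 0, 0]
}}

```text
time: 13.8
ee_pos: [0.4877, 0.0145, 0.028]
eef_rot: [0.991, 0.13, 0.001, -0.0]
ft_force: [-0.2, 0.1, -1.0]
width: 0.0005
grip_force: 0.0
```

```bash
python3 -c "
from h import *
tj()
w=snap('wrist','w5');c=snap('top','t5')
a=cv2.resize(c['image'][180:305,260:380],None,fx=3,fy=3); b=w['image'][100:400,150:420]; h=375
b=cv2.resize(b,None,fx=375/300,fy=375/300)
cv2.imwrite('pics/x5.png',cv2.cvtColor(np.hstack([a,b]),cv2.COLOR_RGB2BGR))"
```

```text
tcp jig [-37.9   1.1] [0.4877 0.0145 0.028 ] 0.000542321097185812
```

View pics/x5.png

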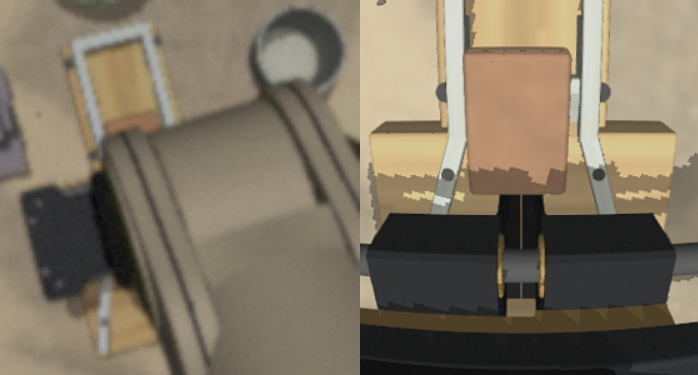

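The wrist view shows the tile straight in the channel with its front over the lip. I'll continue, rising over the ramp.

Request:
{"name": "step_arm", "arguments": {
  "delta_pos": [
    [0.3, 0.07, 0],
    [0.3, 0.07, 0],
    [0.3, 0.07, 0.05],
    [0.3, 0.08, 0.08],
    [0.3, 0.08, 0.06],
    [0.3, 0.08, 0],
    [0, 0, 0],
    [0, 0, 0]
  ],
  "turn": [0, 0, 0, 0, 0, 0, 0, 0]
}}

```text
time: 14.7
ee_pos: [0.531, 0.0252, 0.0324]
eef_rot: [0.991, 0.13, -0.0, -0.0]
ft_force: [-0.3, -0.5, 0.3]
width: 0.0005
grip_force: 0.0
```

```bash
python3 -c "
from h import *
tj()
w=snap('wrist','w6')
b=w['image'][100:400,150:420]
cv2.imwrite('pics/x6.png',cv2.cvtColor(b,cv2.COLOR_RGB2BGR))"
```

```text
tcp jig [6.7 0.1] [0.531  0.0252 0.0324] 0.0004638253031091966
```

View pics/x6.png

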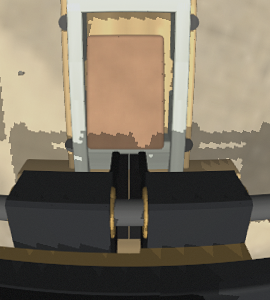

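The tile is mostly in the pocket, with its rear edge near the lip. I'll push it a few more mm, then back away and measure.

Request:
{"name": "step_arm", "arguments": {
  "delta_pos": [
    [0.15, 0.04, 0],
    [0.15, 0.04, 0],
    [0, 0, 0],
    [-0.3, -0.08, 0],
    [-0.3, -0.08, 0.5],
    [0, 0, 0.9],
    [0, 0, 0.9],
    [-0.4, -0.1, 0.9],
    [-0.9, -0.25, 0.9],
    [-0.9, -0.25, 0.9],
    [-0.9, -0.25, 0.5],
    [0, 0, 0]
  ],
  "turn": [0, 0, 0, 0, 0, 0, 0, 0, 0, 0, 0, 0]
}}

```text
time: 15.95
ee_pos: [0.4446, 0.0007, 0.1715]
eef_rot: [0.992, 0.129, 0.001, 0.001]
ft_force: [-0.0, -0.6, 0.7]
width: 0.0008
grip_force: 0.0
```

```bash
python3 -c "
from h import *
tj()
w=snap('scene','s7'); P=pts(w); hsv=cv2.cvtColor(w['image'],cv2.COLOR_RGB2HSV)
cv2.imwrite('pics/x7.png',cv2.resize(cv2.cvtColor(w['image'][150:330,180:400],cv2.COLOR_RGB2BGR),None,fx=3,fy=3))
q=(P[...,:2]*1000-O)@A.T; g=(w['z_map']>.1)&(np.abs(q[...,1])<14)
for x in range(0,96,8):
    m=g&(abs(q[...,0]-x)<4); print(x,m.sum(),np.round(np.median(P[m][:,2])*1000,1) if m.any() else '', np.median(hsv[m],0) if m.any() else '')
"
```

```text
tcp jig [-83.2  -1.2] [0.4446 0.0007 0.1715] 0.0007973717685231055
0 54 24.7 [ 18. 111. 193.]
8 60 25.5 [ 28.  20. 195.]
16 57 28.1 [ 28.  19. 195.]
24 51 28.0 [ 13. 101. 157.]
32 37 27.7 [ 13. 116. 175.]
40 0  
48 8 28.7 [ 13.  115.  153.5]
56 6 27.3 [ 13. 115. 139.]
64 0  
72 0  
80 0  
88 0
```

View pics/x7.png

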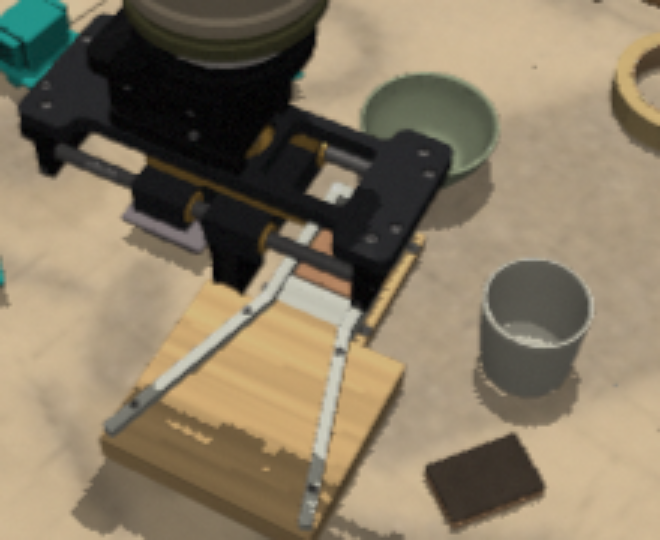

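The tile's top is at 28 mm across its length, so it lies flat on the pocket floor. I'll check the cover numerically, then hand in if it is still standing.

```bash
python3 -c "
from h import *
c=snap('wrist','w8'); c=dict(np.load('pics/s7.npz')); P=pts(c)
m=(c['z_map']>.1)&(np.hypot(P[...,0]-.548,P[...,1]-.148)<.05)&(P[...,2]<.03)&(P[...,2]>.01)
print('cover plate',m.sum(),np.median(P[m],0)); s=read_state(); print(s['time'],s['ft_force'])
if m.sum()>20 and abs(np.median(P[m][:,2])-.0215)<.003: print(close_job())
"
```

```text
cover plate 158 [0.51435637 0.1355074  0.02168743]
16.05 [ 1.21083096 -1.24905177 -0.15204297]
the job is handed in; nothing more can be done
None
```

I handed the job in at about 16 s of robot time: the cover stands upright on the bench at the jig's +y side, and the tile lies flat in the pocket. By the camera depth, the tile's top was level at about 28 mm over the part I could see. The cup, bowl and spare tile looked unmoved, though I didn't re-measure them, and no verdict came back.

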